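Shut the burner's gas valve and follow the pipe with a fingertip

ROBOT

A 7-joint arm with a two-finger parallel gripper is mounted at the origin on the work surface. World frame = base frame: x ahead of the robot, y to its left, z up, the work surface at z = 0. Lengths are in m, angles in rad, forces in N, time in s.
With the tool pointing down it reaches from about 0.4 to 0.925 m from the base axis. Payload 4.1 kg.
Tool frame: the origin (TCP) lies between the finger pads, 19 mm behind the fingertips; this is the grasp point; z points along the fingers, y is the line along which they close (so a half turn about z gives the same grasp; the last joint's range is limited). The gripper opens to 85 mm and grips with 20 to 120 N. Pads are 22 mm wide; open, the fingers measure 114 mm over their backs; the gripper's body (76 mm by 85 mm) begins 54 mm behind the grasp point. The pads swing forward as they close: fully open they stand 13 mm farther back than shut.
Start: joints at [-1.43, 0.398, 0.045, 1.537, -0.019, 1.207, -0.051], TCP at [0.154, 0.631, 0.25] pointing down, gripper open.
Joint ranges: [-2.82, 2.82], [-0.49, 2.23], [-1.37, 1.46], [0, 2.46], [-1.36, 4.5], [0.23, 2], [-2.94, 2.94]. Speed limits (rad/s): [2.57, 2.57, 3.14, 3.14, 3.14, 3.14, 3.14].

INTERFACE

Orientations are given as a unit quaternion [w, x, y, z].
In Python, from plant import env gives the robot as it stands.
- The arm moves only by the tool jog_arm, never from a script. Its argument "commands" is one flat list of numbers, 4 for each row, row after row: the shift along the tool's x, y, z in mm, then the turn about the tool's z in degrees. In form: [dx, dy, dz, roll, dx, dy, dz, roll, ...]. A call has 1 to 20 rows; each row shifts and turns the commanded pose from where the row before left it, along the tool's axes as they then stand; what a row does not reach is not made up. A row lasts 1/12 s, in which the tool goes at most 41.7 mm and 7.16 degrees, less where a joint would pass 70% of its speed; a pose out of reach is approached as far as the arm can. A call with a gripper value outside its range is refused whole. "fingers" is the closure, from -1 (fully open) to 1 (shut), set as the call begins (left out, the last holds). The fingers move at their own pace and stop on an object; "squeeze" is the grip in N (left out, the last holds). Time passes only in rows, so rows that do not move let the fingers close. It gives the time, the measured TCP pose, the force, the opening and the grip force at its end, in the units of the state.
- env.state(): the state, without advancing time (a new reading comes with each control period).
- env.camera(name): name is "scene" or "top" or "wrist"; returns a dict with "pixels" (420x560x3 uint8, red, green, blue), "range_z" (420x560 float32, m along the optical axis (not along the pixel's ray), 0 where there is no reading), "vfov" (degrees; the focal length in pixels is half the picture's height over the tangent of half this angle, whatever the lens; pixels are square), "cx", "cy" (the principal point, pixels), "pose" (4x4, takes a point from camera to world coordinates). Camera axes: x right, y down, z forward; pixel columns grow to the right and rows downward; lengths in m; the calibration is good to about 2 mm. A picture is of the moment at which its call begins.
- env.sign_off(): hands the job in; it is judged then, once.
Trained networks look in the newest picture that a camera, given by its name, has taken for a name from the list of things; names that differ only in an ending like _2 or _b are one class to them, and where a whole thing is asked for, a point or a joint stands for the part that bears it (a point fixed in the world has none). Each returns a list of dicts, best first, with "p" (0 to 1); they miss things now and then, are a little off and sometimes report something else, mostly with a low value. They report only what shows in the picture. A call takes as long as a camera call.
- env.search_frame(camera, name): "extent" ([left, top, width, height] in pixels, round what is visible of it).
- env.cut_out(camera, name): "pixels" (420x560 bool, what is visible of it) and "extent" ([left, top, width, height] in pixels, round what is visible of it).
- env.spot_point(camera, name): "xy" ([column, row] in pixels: a listed point, or the origin of a listed thing).
The state is a dict: "time": time; "q": joint angles; "joint_velocities": joint speeds; "tau": joint torques, N m; "tcp_pos": TCP position; "tcp_rot": TCP orientation; "wrist_force": force on the tool from outside, world axes, zero at the start; "wrist_torque": the same for the moment, N m; "grip_width": finger opening in m; "grasp_force": force on a finger pad.
Only numpy, scipy, OpenCV 4.12 (cv2) and the standard library are available. Lean on these libraries where they do the work, as an engineer would, in place of code of your own. Each camera call takes 0.05 s, during which the arm holds its last target. There are 200 camera calls.

TASK

Make the gas line ready for a leak check: with a fingertip, push the valve handle fully shut, square across the pipe (push it, do not take it between the fingers). Then follow the copper pipe slowly with the fingertips pointing down, about a centimetre above it and never touching it, from just after the valve round both bends to just before the burner. Finish clear of everything, with the valve still shut and all the other things on the counter left where they are.

Things in the scene. Friction and masses are not known exactly. Their poses are not given: they have to be found in the camera images.
- pipe: Copper gas pipe, 17 mm thick, fixed on the counter, top 34.5 mm high (elbows, collars 37.5). Origin: a datum on the counter, z up, turned up to 0.25 rad. In its frame (mm) it rises from the counter at (-20,-335), runs along +y through a valve at (-20,-250) to an elbow at (-20,-70), along +x to an elbow at (80,-70), along +y into the burner at (80,215).
- valve_axis (a point): Top of the brass valve's upright 18 mm stem, 56 mm above the counter, at (-20,-250) mm of the pipe frame. The valve body under it is 32 mm thick, 40 mm long along the pipe and 42 mm high.
- burner: Grey portable gas burner, fixed to the pipe's end: 260 x 260 mm, 82 mm high at the pan supports. Its frame is that of the pipe (same origin and axes); its middle is at (80,345) mm in it.
- valve (a joint): Angle (rad) of the valve handle about the valve axis. 0: open, handle along the pipe, pointing away from the burner (-y of the pipe frame); grows counter-clockwise from above; 1.571: fully shut, square across the pipe, pointing to +x of the pipe frame; stops at both ends. Starts between 0 and 0.5; stiff (0.06 N m), no spring, stays where left.
- handle (a point): Top of the valve handle, 50 mm out from the valve axis, 68 mm above the counter. The handle is a flat bar with a black sleeve, 16 mm wide, reaching 75 mm out, underside 56 and top 68 mm high. The point turns with it: -y points outward along the handle, +x the way it moves in shutting.
- line_0 (a point): Point on top of the pipe: just after the valve; at (-20,-190) mm in the pipe frame, 34.5 mm above the counter. Points 0 to 8 follow the pipe from the valve to the burner.
- line_1 (a point): Point on top of the pipe: the middle of the first run; at (-20,-130) mm in the pipe frame, 34.5 mm above the counter. Points 0 to 8 follow the pipe from the valve to the burner.
- line_2 (a point): Point on top of the pipe: the first elbow; at (-20,-70) mm in the pipe frame, 34.5 mm above the counter. Points 0 to 8 follow the pipe from the valve to the burner.
- line_3 (a point): Point on top of the pipe: the middle of the cross run; at (30,-70) mm in the pipe frame, 34.5 mm above the counter. Points 0 to 8 follow the pipe from the valve to the burner.
- line_4 (a point): Point on top of the pipe: the second elbow; at (80,-70) mm in the pipe frame, 34.5 mm above the counter. Points 0 to 8 follow the pipe from the valve to the burner.
- line_5 (a point): Point on top of the pipe: the long run, first quarter; at (80,-10) mm in the pipe frame, 34.5 mm above the counter. Points 0 to 8 follow the pipe from the valve to the burner.
- line_6 (a point): Point on top of the pipe: the long run, middle; at (80,50) mm in the pipe frame, 34.5 mm above the counter. Points 0 to 8 follow the pipe from the valve to the burner.
- line_7 (a point): Point on top of the pipe: the long run, third quarter; at (80,110) mm in the pipe frame, 34.5 mm above the counter. Points 0 to 8 follow the pipe from the valve to the burner.
- line_8 (a point): Point on top of the pipe: just before the burner; at (80,170) mm in the pipe frame, 34.5 mm above the counter. Points 0 to 8 follow the pipe from the valve to the burner.
- ladle: Steel ladle lying behind the long run of pipe, 280 mm long, bowl 76 mm across; origin under the bowl. Leave alone.
- bowl_a: White ceramic bowl, 120 mm across, 50 high, standing in the bend of the pipe on the robot's side; origin under its centre. Leave alone.
- bowl_b: A second bowl like bowl_a, nearer the robot. Leave alone.
- salt_jar: Glass jar with steel cap, 56 mm thick, 85 high, behind the first run of pipe; origin under its centre. Leave alone.
- spoon: Wooden spoon, 200 mm long, lying on the robot's side of the first run of pipe. Leave alone.

How it is judged:
By the outcome, as a careful person would: the job done as asked, in the order asked, and still so for the second after the job is handed in, with the robot touching nothing.
It also fails if it takes over 64 s, if anything falls off the work surface, if the arm or the gripper's body presses on something with over 40 N, if the wrist force passes 120 N, or if a joint passes its speed limit or range.

## Working session

There is one attempt and no reset: what is moved stays moved. The work goes in short steps, Python scripts to look and compute and a tool call to move; the robot and the scene stay as the last step left them, time stands still between calls to the robot, and variables do not carry over. Pictures are saved under pics/ and viewed, at most 10 in all, crops included, and the job is handed in when it is done.

Besides the shell and the picture viewer there is one more tool, called after ">>>" in YAML: its name, and indented under it one key for each argument. jog_arm: Moves the arm, as the interface text tells. Its arguments: {"type":"object","properties":{"commands":{"type":"array"},"fingers":{"type":"number"},"squeeze":{"type":"number"}},"required":["commands"]}

```bash
mkdir -p pics
cat > h.py <<'E'
import numpy as np, cv2
from plant import env
def K(c):
    h=c["pixels"].shape[0]; return h/2/np.tan(np.radians(c["vfov"])/2)
def at(c,uv,z=None):
    f=K(c); P=np.array(c["pose"]); u,v=uv
    d=P[:3,:3]@np.array([(u-c["cx"])/f,(v-c["cy"])/f,1.]); o=P[:3,3]
    s=c["range_z"][int(round(v)),int(round(u))] if z is None else (z-o[2])/d[2]
    return o+s*d
def save(c,n): cv2.imwrite("pics/"+n,c["pixels"][:,:,::-1])
def proj(c,p):
    P=np.linalg.inv(np.array(c["pose"])); q=P[:3,:3]@np.array(p)+P[:3,3]; f=K(c)
    return np.array([f*q[0]/q[2]+c["cx"],f*q[1]/q[2]+c["cy"]])
E
python3 - <<'E'
from h import *
s=env.state(); print(s["time"],s["tcp_pos"],s["tcp_rot"],s["grip_width"])
Z={"valve_axis":.056,"handle":.068,**{f"line_{i}":.0345 for i in range(9)}}
for n in ["top","scene"]:
    c=env.camera(n); save(c,n+"0.png"); print(n,np.round(c["pose"],3).tolist())
    for k in Z:
        r=env.spot_point(n,k)
        if r: print(k,np.round(r[0]["xy"],1),round(r[0]["p"],2),"plane",at(c,r[0]["xy"],Z[k]).round(4),"rng",at(c,r[0]["xy"]).round(4))
E
```

```text
0.0 [0.15418145 0.63083241 0.24894418] [-5.11164282e-05  1.19536005e-01  9.92829377e-01 -9.84766571e-04] 0.08539134799860662
top [[-0.018, -0.998, 0.053, 0.491], [-0.999, 0.02, 0.031, -0.051], [-0.032, -0.052, -0.998, 0.919], [0.0, 0.0, 0.0, 1.0]]
valve_axis [380.9 204.8] 0.78 plane [ 0.5595 -0.247   0.056 ] rng [ 0.5588 -0.2448  0.0655]
handle [407.  200.4] 0.66 plane [ 0.5669 -0.3004  0.068 ] rng [ 0.5668 -0.3001  0.0691]
line_0 [269.  178.1] 0.96 plane [ 0.6273 -0.0015  0.0345] rng [ 0.6271 -0.0016  0.0363]
line_1 [269.  178.1] 0.96 plane [ 0.6273 -0.0015  0.0345] rng [ 0.6271 -0.0016  0.0363]
line_2 [269.  178.1] 0.96 plane [ 0.6273 -0.0015  0.0345] rng [ 0.6271 -0.0016  0.0363]
line_3 [269.  178.1] 0.96 plane [ 0.6273 -0.0015  0.0345] rng [ 0.6271 -0.0016  0.0363]
line_4 [269.  178.1] 0.96 plane [ 0.6273 -0.0015  0.0345] rng [ 0.6271 -0.0016  0.0363]
line_5 [269.  178.1] 0.96 plane [ 0.6273 -0.0015  0.0345] rng [ 0.6271 -0.0016  0.0363]
line_6 [269.  178.1] 0.96 plane [ 0.6273 -0.0015  0.0345] rng [ 0.6271 -0.0016  0.0363]
line_7 [269.  178.1] 0.96 plane [ 0.6273 -0.0015  0.0345
[... 516 characters left out ...]
e_1 [241.6 213.9] 0.94 plane [ 0.5319 -0.1263  0.0345] rng [ 0.5093 -0.1311  0.0016]
line_2 [241.6 213.9] 0.94 plane [ 0.5319 -0.1263  0.0345] rng [ 0.5093 -0.1311  0.0016]
line_3 [241.6 213.9] 0.94 plane [ 0.5319 -0.1263  0.0345] rng [ 0.5093 -0.1311  0.0016]
line_4 [241.6 213.9] 0.94 plane [ 0.5319 -0.1263  0.0345] rng [ 0.5093 -0.1311  0.0016]
line_5 [241.6 213.9] 0.94 plane [ 0.5319 -0.1263  0.0345] rng [ 0.5093 -0.1311  0.0016]
line_6 [241.6 213.9] 0.94 plane [ 0.5319 -0.1263  0.0345] rng [ 0.5093 -0.1311  0.0016]
line_7 [241.6 213.9] 0.94 plane [ 0.5319 -0.1263  0.0345] rng [ 0.5093 -0.1311  0.0016]
line_8 [241.6 213.9] 0.94 plane [ 0.5319 -0.1263  0.0345] rng [ 0.5093 -0.1311  0.0016]
```

View pics/top0.png

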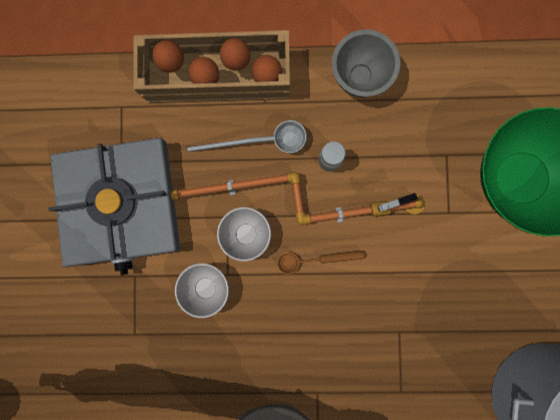

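View pics/scene0.png

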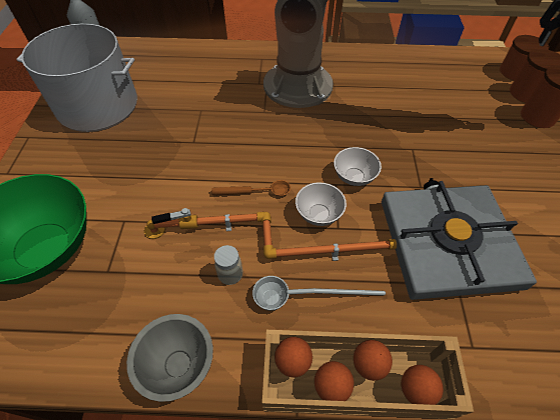

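The top view shows the valve near (381,207), elbows at (303,218) and (293,178), and the pipe entering the burner at (176,194). The handle points right to about (410,199). The bowls are at (244,234) and (202,291), the spoon at (290–365,258), and the jar at (333,156). The scene view agrees. Next I'll fit the pipe frame to the copper depth points.

```bash
cat >> h.py <<'E'
from scipy.optimize import least_squares
def cloud(c,m):
    v,u=np.nonzero(m&(c["range_z"]>0)); f=K(c); z=c["range_z"][v,u]
    X=np.stack([(u-c["cx"])/f*z,(v-c["cy"])/f*z,z],1); P=np.array(c["pose"])
    return X@P[:3,:3].T+P[:3,3]
POLY=np.array([[-20,-335],[-20,-70],[80,-70],[80,215]])/1000
def dseg(p):
    ds=[]
    for a,b in zip(POLY[:-1],POLY[1:]):
        t=np.clip(((p-a)@(b-a))/((b-a)@(b-a)),0,1)
        ds.append(np.linalg.norm(p-a-t[:,None]*(b-a),axis=1))
    return np.min(ds,0)
def R2(t): return np.array([[np.cos(t),-np.sin(t)],[np.sin(t),np.cos(t)]])
def copper(c):
    hsv=cv2.cvtColor(c["pixels"],cv2.COLOR_RGB2HSV); return hsv[:,:,1]>120
E
python3 - <<'E'
from h import *
for n in ["top","scene"]:
    c=env.camera(n)
    X=cloud(c,copper(c)); 
    i=(X[:,2]>.027)&(X[:,2]<.042)&(X[:,0]>.48)&(X[:,0]<.68)&(X[:,1]>-.36)&(X[:,1]<.24)
    X=X[i]
    def f(q): return dseg((X[:,:2]-q[:2])@R2(q[2]))
    best=None
    for t in (-.1,0,.1):
        r=least_squares(f,[.57,0,t],loss="soft_l1",f_scale=.004)
        if best is None or r.cost<best.cost: best=r
    q=best.x; print(n,len(X),q.round(4),"med",np.median(f(q)),np.percentile(X[:,2],[50,90,98]).round(4))
    W=lambda p:R2(q[2])@np.array(p)/1000+q[:2]
    a=W([-20,-250]); print("axis",a.round(4),"elb",W([-20,-70]).round(4),W([80,-70]).round(4),"end",W([80,215]).round(4))
    # along-pipe check: elbows corners; handle: high points
    A=cloud(c,np.ones(c["range_z"].shape,bool)); H=A[(A[:,2]>.058)&(A[:,2]<.074)&(np.hypot(*(A[:,:2]-a).T)<.09)]
    rel=(H[:,:2]-a)@R2(q[2]); far=rel[np.hypot(*rel.T)>.03]; m=far.mean(0)
    print("handle n",len(far),"angle",np.arctan2(m[0],-m[1]),"maxreach",np.hypot(*rel.T).max(),m, np.median(H[:,2]))
    for k in ["bowl","spoon","salt_jar","ladle"]:
        kk="bowl_a" if k=="bowl" else k
        for r in env.cut_out(n,kk)[:2]:
            Y=cloud(c,r["pixels"]); Y=Y[Y[:,2]>.004]
            print(k,round(r["p"],2),np.percentile(Y,2,axis=0).round(3),np.percentile(Y,98,axis=0).round(3))
E
```

```text
top 2082 [5.412e-01 3.000e-04 1.224e-01] med 0.004520396873777116 [0.0345 0.0379 0.0404]
axis [ 0.5519 -0.2503] elb [ 0.5299 -0.0716] [ 0.6291 -0.0594] end [0.5943 0.2234]
handle n 154 angle 0.21971291662659287 maxreach 0.07500453621196464 [ 0.01130142 -0.05060687] 0.06820266478812798
bowl 0.76 [0.448 0.004 0.005] [0.554 0.11  0.052]
bowl 0.61 [0.325 0.1   0.005] [0.431 0.206 0.052]
spoon 0.82 [ 0.411 -0.207  0.004] [ 0.456 -0.018  0.022]
salt_jar 0.76 [ 0.643 -0.162  0.016] [ 0.692 -0.116  0.088]
salt_jar 0.32 [ 0.413 -0.207  0.004] [ 0.456 -0.02   0.022]
ladle 0.95 [ 0.692 -0.083  0.004] [0.756 0.18  0.036]
ladle 0.39 [ 0.528 -0.343  0.005] [0.631 0.211 0.041]
scene 1989 [ 5.458e-01 -3.000e-04  1.332e-01] med 0.0036933997300941795 [0.0344 0.0378 0.0401]
axis [ 0.5592 -0.2507] elb [ 0.5353 -0.0723] [ 0.6344 -0.059 ] end [0.5965 0.2235]
handle n 157 angle 0.1350535950938464 maxreach 0.07224960009672222 [ 0.00687055 -0.0505631 ] 0.06770549460206887
bowl 0.73 [0.323 0.101 0.005] [0.434 0.205 0.052]
bowl 0.7 [0.447 0.003 0.005] [0.556 0.11  0.052]
spoon 0.94 [ 0.411 -0.209  0.004] [ 0.458 -0.02   0.023]
salt_jar 0.58 [ 0.652 -0.165  0.015] [ 0.698 -0.116  0.088]
ladle 0.8 [ 0.689 -0.083  0.004] [0.756 0.178 0.036]
ladle 0.7 [ 0.534 -0.34   0.005] [0.636 0.211 0.043]
```

>>> jog_arm:
  commands: [-28,-25,0,0,-28,-25,0,0,-28,-25,0,0,-28,-25,0,0,-28,-25,0,0,-28,-25,0,0,-28,-25,0,0,-28,-25,0,0,-28,-25,0,0,-28,-25,0,0,-28,-25,0,0,-28,-25,0,0,-28,-25,0,0,-28,-25,0,0]
  fingers: 1
  squeeze: 40

```text
time: 2.87
tcp_pos: [0.4529, 0.1967, 0.2504]
tcp_rot: [0.0, 0.119, 0.993, 0.0]
wrist_force: [0.4, 0.6, -0.3]
grip_width: -0.0001
grasp_force: 0.0
```

>>> jog_arm:
  commands: [-16,-35,0,0,-16,-35,0,0,-16,-35,0,0,-16,-35,0,0,-16,-35,0,0,-16,-35,0,0,-16,-35,0,0,-16,-35,0,0,-16,-35,0,0,-16,-35,0,0]

```text
time: 3.7
tcp_pos: [0.5246, -0.1813, 0.2503]
tcp_rot: [0.0, 0.119, 0.993, 0.0]
wrist_force: [1.5, 0.5, 0.3]
grip_width: 0.0003
grasp_force: 0.0
```

>>> jog_arm:
  commands: [0,0,0,7,0,0,0,7,0,0,0,7,0,0,0,7,0,0,0,7,0,0,0,7,0,0,0,7,0,0,0,7,0,0,0,7,0,0,0,7,0,0,0,7,0,0,0,7,0,0,0,7,0,0,0,7,0,0,0,7,0,0,0,7,0,0,0,7,0,0,0,7,0,0,0,7,0,0,0,7]

```text
time: 5.37
tcp_pos: [0.5245, -0.1793, 0.2501]
tcp_rot: [-0.0, 0.974, 0.225, 0.0]
wrist_force: [-0.1, 0.3, 0.4]
grip_width: -0.0
grasp_force: 0.0
```

```bash
cat >> h.py <<'E'
def yaw():  # yaw of tool x in world
    w,x,y,z=env.state()["tcp_rot"]; return np.arctan2(2*(x*y+w*z),1-2*(y*y+z*z))
E
python3 - <<'E'
from h import *
s=env.state(); print(s["time"],s["tcp_pos"],s["tcp_rot"],s["q"],s["wrist_force"],s["grip_width"]); print("yaw",yaw())
c=env.camera("wrist"); save(c,"w1.png"); print(np.round(c["pose"],3).tolist())
for k,z in (("valve_axis",.056),("handle",.068)):
    r=env.spot_point("wrist",k)
    if r: print(k,r[0]["xy"],r[0]["p"],at(c,r[0]["xy"],z).round(4))
E
```

```text
5.3667 [ 0.5245084  -0.17932479  0.25009047] [-2.07274456e-04  9.74458805e-01  2.24566079e-01  2.64783482e-04] [-0.64095118  0.46498914  1.20146237  1.78803484 -0.46361239  1.21246638
 -0.42312266] [-0.10810664  0.26740317  0.36667762] -5.899398289990278e-07
yaw 0.45299537671543294
[[0.437, -0.863, -0.254, 0.59], [-0.899, -0.42, -0.123, -0.148], [-0.001, 0.282, -0.959, 0.374], [0.0, 0.0, 0.0, 1.0]]
valve_axis [358.3, 191.3] 0.82 [ 0.5565 -0.246   0.056 ]
handle [418.1, 203.7] 0.74 [ 0.5713 -0.296   0.068 ]
```

View image.

View pics/w1.png

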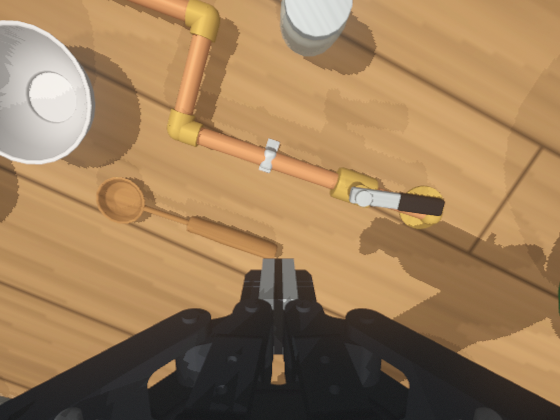

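Run:
```python
from h import *
c=env.camera("wrist")
X=cloud(c,copper(c)); i=(X[:,2]>.031)&(X[:,2]<.0365)&(X[:,0]>.48)&(X[:,0]<.68)&(X[:,1]>-.36)&(X[:,1]<.24); X=X[i]
f=lambda q:dseg((X[:,:2]-q[:2])@R2(q[2]))
r=least_squares(f,[.5435,0,.128],loss="soft_l1",f_scale=.002); q=r.x
W=lambda p:R2(q[2])@np.array(p)/1000+q[:2]
print(len(X),q.round(4),np.median(f(q)),X[:,:2].min(0),X[:,:2].max(0),"axis",W([-20,-250]).round(4),"elb",W([-20,-70]).round(4),W([80,-70]).round(4),"end",W([80,215]).round(4))
a=W([-20,-250])
A=cloud(c,np.ones((420,560),bool)); H=A[(A[:,2]>.062)&(A[:,2]<.073)&(np.hypot(*(A[:,:2]-a).T)<.095)]
H=H[np.hypot(*(H[:,:2]-a).T)>.02]
rc=cv2.minAreaRect((H[:,:2]*1000).astype(np.float32)); print(rc, np.median(H[:,2]))
l=cv2.fitLine((H[:,:2]).astype(np.float32),cv2.DIST_HUBER,0,.01,.01).ravel(); d=l[:2]*np.sign(-l[1])
print("handle dir",d,"joint angle",np.arctan2(d[0],-d[1])-0+0, "minus yaw ->",np.arctan2(*( (d@R2(q[2]))*[1,-1])),"offset of axis from line",np.cross(d,a-l[2:]))
for p in ([-20,-250],[-20,-70],[80,-70]): print(proj(c,[*W(p),.0345]).round())
```

```text
4870 [0.5427 0.0008 0.1274] 0.004099730743747938 [ 0.52224353 -0.34186929] [ 0.64135266 -0.00069535] axis [ 0.5546 -0.2497] elb [ 0.5318 -0.0711] [ 0.631  -0.0584] end [0.5948 0.2243]
((569.2863159179688, -293.4994812011719), (16.465492248535156, 54.073333740234375), 18.27857780456543) 0.06699734693542483
handle dir [ 0.30896515 -0.95107335] joint angle 0.31410477 minus yaw -> 0.18671663387524595 offset of axis from line -0.0010631581370570617
[356. 190.]
[178. 128.]
[207.  15.]<stdin>:13: DeprecationWarning: Arrays of 2-dimensional vectors are deprecated. Use arrays of 3-dimensional vectors instead. (deprecated in NumPy 2.0)
```

The wrist view shows the valve stem at (364,198) and the handle's sleeve ending at (443,206). The elbows at (183,126) and (204,18) match the fit, so the pipe pose is about (0.543, 0.0005, 0.128 rad) with the handle at 0.19 rad. Next I'll move to the robot's side of the handle and go down.

>>> jog_arm:
  commands: [-12,31,0,0,-12,31,0,0,-12,31,0,0,-13,31,0,0,0,0,0,0,0,0,36,0,0,0,36,0,0,0,36,0,0,0,36,0,0,0,20,0,0,0,15,0,0,0,0,0]

```text
time: 6.57
tcp_pos: [0.5339, -0.3109, 0.0681]
tcp_rot: [-0.002, 0.974, 0.228, -0.002]
wrist_force: [0.4, -0.1, -0.3]
grip_width: 0.0001
grasp_force: 0.0
```

```bash
cat > plan.py <<'E'
from h import *
np.set_printoptions(suppress=True)
def rows(path,yaws):
    """path: n x 3 world targets, yaws: n; from the measured pose; prints tool rows"""
    p=np.array(env.state()["tcp_pos"]); y=yaw(); out=[]
    for t,ty in zip(path,yaws):
        d=np.array(t)-p; c,s=np.cos(y),np.sin(y)
        dy=(ty-y+np.pi)%(2*np.pi)-np.pi
        r=[round(1000*(c*d[0]+s*d[1])),round(1000*(s*d[0]-c*d[1])),round(-1000*d[2]),round(-np.degrees(dy))]
        out+=r
        p=p+np.array([(c*r[0]+s*r[1]),(s*r[0]-c*r[1]),-r[2]])/1000; y-=np.radians(r[3])
    print(out,"ends",p.round(4),round(y,3))
E
python3 - <<'E'
from plan import *
s=env.state(); print(s["time"],s["tcp_pos"],yaw(),s["q"].round(2) if hasattr(s["q"],"round") else s["q"],s["wrist_force"])
A=np.array([.555,-.250]); al=np.linspace(.10,1.571,24); path=[];ys=[]
for k,a in enumerate(al):
    t=a+.128; d=np.array([np.sin(t),-np.cos(t)]); n=np.array([np.cos(t),np.sin(t)])
    path.append([*(A+.052*d-.020*n),.070]); ys.append(.45+(1.70-.45)*k/23)
rows(path,ys)
E
```

```text
6.5667 [ 0.53390941 -0.31085776  0.06808486] 0.45995107138528396 [-0.17  0.74  0.91  1.79 -0.71  0.97 -0.07] [ 0.36101093 -0.12303317 -0.34545825]
[14, 1, -2, 1, 4, 2, 0, -4, 3, 2, 0, -3, 3, 1, 0, -3, 3, 2, 0, -3, 3, 2, 0, -3, 3, 2, 0, -3, 3, 1, 0, -3, 3, 2, 0, -3, 3, 2, 0, -3, 4, 1, 0, -4, 3, 2, 0, -3, 3, 1, 0, -3, 3, 2, 0, -3, 3, 1, 0, -3, 4, 2, 0, -3, 3, 1, 0, -3, 3, 2, 0, -3, 3, 1, 0, -3, 4, 1, 0, -4, 3, 2, 0, -3, 3, 1, 0, -3, 4, 1, 0, -3, 3, 1, 0, -3] ends [ 0.6087 -0.2633  0.0701] 1.699
```

>>> jog_arm:
  commands: [7,1,-2,0,7,0,0,0,4,2,0,-3,3,2,0,-3,3,1,0,-3,3,2,0,-3,3,2,0,-3,3,2,0,-3,3,1,0,-3,3,2,0,-3,3,2,0,-3,4,1,0,-4,3,2,0,-3]

```text
time: 7.65
tcp_pos: [0.5882, -0.2991, 0.0753]
tcp_rot: [0.002, 0.864, 0.504, 0.001]
wrist_force: [-1.0, 0.3, -0.0]
grip_width: -0.0003
grasp_force: 0.5
```

Run:
```python
from plan import *
s=env.state(); print(s["time"],s["tcp_pos"],yaw(),np.round(s["q"],2),s["wrist_force"])
c=env.camera("wrist"); save(c,"w2.png")
A=np.array([.555,-.250]); al=np.linspace(.85,1.571,12); path=[];ys=[]
for k,a in enumerate(al):
    t=a+.128; d=np.array([np.sin(t),-np.cos(t)]); n=np.array([np.cos(t),np.sin(t)])
    path.append([*(A+.052*d-.019*n),.070]); ys.append(1.10+.6*k/11)
rows(path,ys)
```

```text
7.65 [ 0.58820762 -0.29914117  0.07530871] 1.0559888354180353 [-0.11  0.73  0.77  1.69 -0.59  0.97  0.36] [-0.95154257  0.30723795 -0.03537678]
[2, -3, 5, -2, 4, 1, 0, -4, 3, 2, 0, -3, 3, 1, 0, -3, 4, 2, 0, -3, 3, 1, 0, -3, 3, 2, 0, -3, 4, 1, 0, -3, 3, 1, 0, -3, 4, 1, 0, -4, 3, 2, 0, -3, 3, 1, 0, -3] ends [ 0.6092 -0.2626  0.0703] 1.704
```

View pics/w2.png

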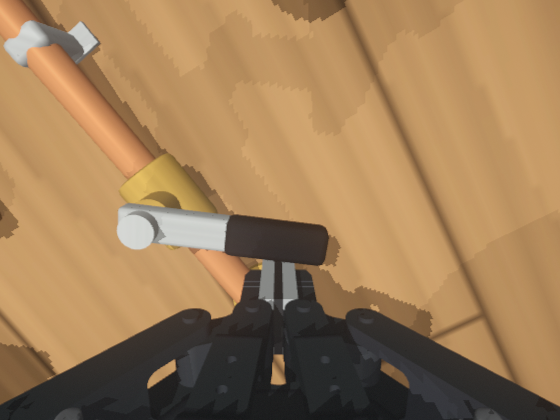

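The handle is pushed about halfway: pivot at (137,228), sleeve ending at (325,243), fingertips against its side. The tool rose 5 mm, so I'll correct the height and continue.

>>> jog_arm:
  commands: [0,-2,6,-2,4,0,0,-4,3,2,0,-3,3,1,0,-3,4,2,0,-3,3,1,0,-3,3,2,0,-3,4,1,0,-3,3,1,0,-3]

```text
time: 8.45
tcp_pos: [0.6038, -0.2755, 0.069]
tcp_rot: [0.002, 0.723, 0.691, 0.0]
wrist_force: [0.5, -2.1, -1.0]
grip_width: -0.0005
grasp_force: 0.7
```

Run:
```python
from plan import *
s=env.state(); print(s["time"],s["tcp_pos"],yaw(),np.round(s["q"],2),s["wrist_force"])
A=np.array([.555,-.250]); al=np.linspace(1.38,1.62,6); path=[];ys=[]
for k,a in enumerate(al):
    t=a+.128; d=np.array([np.sin(t),-np.cos(t)]); n=np.array([np.cos(t),np.sin(t)])
    path.append([*(A+.052*d-.019*n),.070]); ys.append(1.55+.15*k/5)
rows(path,ys)
```

```text
8.45 [ 0.60379015 -0.2754601   0.06898679] 1.5249249578448842 [-0.08  0.7   0.65  1.68 -0.5   0.94  0.71] [ 0.52070906 -2.06549969 -0.98624699]
[3, 2, -1, -1, 3, 1, 0, -2, 2, 1, 0, -2, 3, 0, 0, -2, 2, 1, 0, -1, 3, 1, 0, -2] ends [ 0.6094 -0.2594  0.07  ] 1.699
```

>>> jog_arm:
  commands: [3,2,0,-2,3,1,0,-2,2,1,0,-2,3,0,0,-2,2,0,0,-2,0,0,0,0]

```text
time: 8.95
tcp_pos: [0.6073, -0.2614, 0.0681]
tcp_rot: [0.001, 0.66, 0.751, 0.001]
wrist_force: [0.3, -1.3, 0.5]
grip_width: -0.0003
grasp_force: 0.3
```

>>> jog_arm:
  commands: [2,0,0,0,2,0,0,0,0,0,0,0]

```text
time: 9.2
tcp_pos: [0.607, -0.2612, 0.0682]
tcp_rot: [0.004, 0.662, 0.75, -0.001]
wrist_force: [3.7, -7.0, -1.5]
grip_width: -0.0001
grasp_force: 3.5
```

```bash
cat > hang.py <<'E'
from h import *
def hang(c):
    a=np.array([.555,-.250]); A=cloud(c,np.ones((420,560),bool)); D=c["pixels"].max(2).ravel()[np.flatnonzero((c["range_z"]>0).ravel())]
    m=(A[:,2]>.060)&(A[:,2]<.073); r=np.hypot(*(A[:,:2]-a).T); H=A[m&(r<.08)&(r>.02)]
    l=cv2.fitLine(H[:,:2].astype(np.float32),cv2.DIST_HUBER,0,.01,.01).ravel(); d=l[:2]*np.sign(l[0])
    print("handle n",len(H),"angle",np.arctan2(d[0],-d[1])-.128, "mean",H.mean(0))
E
python3 - <<'E'
from plan import *
from hang import *
s=env.state(); print(s["time"],s["tcp_pos"],yaw(),np.round(s["q"],2),s["wrist_force"])
hang(env.camera("top")); hang(env.camera("scene"))
E
```

```text
9.2 [ 0.60700194 -0.26123994  0.06821944] 1.695671041877789 [-0.08  0.68  0.61  1.69 -0.47  0.92  0.83] [ 3.71001377 -7.00866176 -1.53569276]
handle n 148 angle 1.4762604 mean [ 0.60731777 -0.24187023  0.06818008]
handle n 191 angle 1.5574616 mean [ 0.60644916 -0.24434522  0.06783162]
```

Four more millimetres of command moved nothing and the force rose to 7 N, so the handle is at the stop. I'll give it one firmer nudge, then back off and rise.

>>> jog_arm:
  commands: [2,0,0,0,2,0,0,0,0,0,0,0]

```text
time: 9.55
tcp_pos: [0.6069, -0.2611, 0.0684]
tcp_rot: [0.007, 0.662, 0.749, -0.002]
wrist_force: [6.8, -13.7, -7.2]
grip_width: -0.0002
grasp_force: 6.7
```

>>> jog_arm:
  commands: [-10,0,0,0,-15,0,0,0,-15,0,0,0,0,0,-30,0,0,0,-35,0,0,0,-35,0,0,0,0,0]

```text
time: 10.13
tcp_pos: [0.6131, -0.2958, 0.1747]
tcp_rot: [0.005, 0.661, 0.75, 0.002]
wrist_force: [0.9, -1.9, 0.7]
grip_width: 0.0002
grasp_force: 0.0
```

Run:
```python
from plan import *
from hang import *
s=env.state(); print(s["time"],s["tcp_pos"],yaw(),np.round(s["q"],2),s["wrist_force"])
c=env.camera("wrist"); hang(c); save(c,"w3.png"); hang(env.camera("scene"))
```

```text
10.1333 [ 0.61307194 -0.29584213  0.17471437] 1.6965791074308874 [-0.06  0.6   0.67  1.56 -0.4   1.11  0.82] [ 0.85761347 -1.87086632  0.72243401]
handle n 2068 angle 1.5667303 mean [ 0.60161664 -0.24207966  0.06689986]
handle n 172 angle 1.5964999 mean [ 0.60435025 -0.24283086  0.06807516]
```

View pics/w3.png

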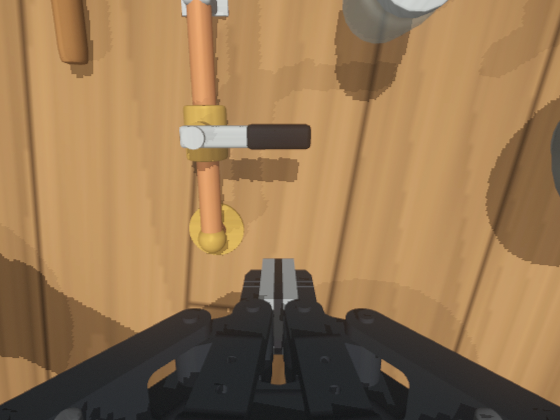

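The handle is square across the pipe: pivot at (196,137), sleeve ending at (310,136). That's shut (about 1.57 rad). Now to line_0.

```bash
cat >> plan.py <<'E'
Q=np.array([.543,.0005,.128])
def W(p): return R2(Q[2])@np.array(p)/1000+Q[:2]
def st():
    s=env.state(); t=np.array(s["tcp_pos"]); print(round(s["time"],2),t.round(4),round(yaw(),3),"pipe frame",(1000*(t[:2]-Q[:2])@R2(Q[2])).round(1),np.round(s["q"],2),np.round(s["wrist_force"],1))
def leg(a,b,n,z,y=1.697):
    a,b=np.array(a),np.array(b); rows([[*W(a+(b-a)*(k+1)/n),z] for k in range(n)],[y]*n)
E
python3 - <<'E'
from plan import *
st(); print([W(p).round(4).tolist() for p in ([-20,-190],[-20,-70],[80,-70],[80,170])])
p=(1000*(np.array(env.state()["tcp_pos"])[:2]-Q[:2])@R2(Q[2]))
leg(p,[-20,-195],5,.1747)
E
```

```text
10.23 [ 0.6105 -0.2935  0.1689] 1.697 pipe frame [  29.5 -300.2] [-0.06  0.6   0.67  1.57 -0.4   1.11  0.82] [ 0.7 -0.1 -0.1]
[[0.5474, -0.1905], [0.5321, -0.0715], [0.6313, -0.0587], [0.6006, 0.1793]]
[21, -10, -6, 0, 21, -10, 0, 0, 21, -10, 0, 0, 21, -10, 0, 0, 21, -10, 0, 0] ends [ 0.5477 -0.1956  0.1749] 1.697
```

>>> jog_arm:
  commands: [21,-10,0,0,21,-10,0,0,21,-10,0,0,21,-10,0,0,21,-10,0,0,0,0,0,0,0,0,30,0,0,0,30,0,0,0,20,0,0,0,10,0,0,0,0,0,0,0,0,0]

```text
time: 11.23
tcp_pos: [0.5467, -0.1959, 0.0767]
tcp_rot: [-0.0, 0.661, 0.75, -0.0]
wrist_force: [0.7, -0.5, -0.1]
grip_width: -0.0
grasp_force: 0.0
```

Run:
```python
from plan import *
st()
c=env.camera("wrist"); save(c,"w4.png")
X=cloud(c,copper(c)); i=(X[:,2]>.031)&(X[:,2]<.0365)&(X[:,0]>.48)&(X[:,0]<.68)&(X[:,1]>-.36)&(X[:,1]<.24); X=X[i]
f=lambda q:dseg((X[:,:2]-q[:2])@R2(q[2]))
r=least_squares(f,Q,loss="soft_l1",f_scale=.002); print(len(X),r.x.round(4),X[:,:2].min(0),X[:,:2].max(0))
```

```text
11.23 [ 0.5467 -0.1959  0.0767] 1.697 pipe frame [ -21.4 -195.3] [-0.21  0.55  0.63  1.88 -0.43  0.85  0.77] [ 0.7 -0.5 -0.1]
6796 [ 0.5417 -0.0131  0.1474] [ 0.52291489 -0.19781761] [ 0.63211856 -0.06794082]
```

View pics/w4.png

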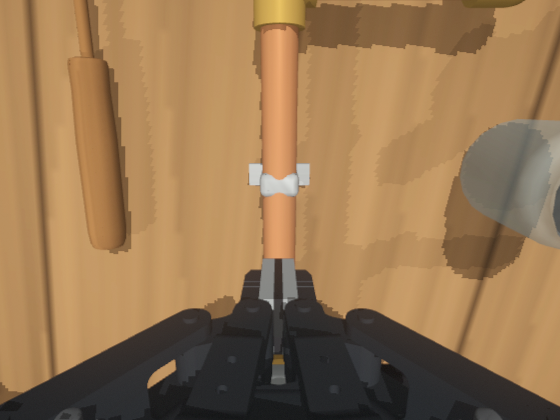

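The fingertips at (278,265) sit centred on the pipe, which runs along column 279; the first elbow is at the top. I'll lower to about 11 mm above it and follow.

>>> jog_arm:
  commands: [0,1,6,0,0,0,6,0,0,0,0,0,0,0,0,0,3,0,0,0,4,0,0,0,4,0,0,0,4,0,0,0,4,0,0,0,4,0,0,0,4,0,0,0,4,0,0,0]

```text
time: 12.28
tcp_pos: [0.544, -0.1642, 0.065]
tcp_rot: [-0.0, 0.661, 0.751, 0.0]
wrist_force: [-1.0, 0.7, -0.4]
grip_width: 0.0003
grasp_force: 0.0
```

```bash
python3 -c "
from plan import *
st()"
```

```text
12.28 [ 0.544  -0.1642  0.065 ] 1.698 pipe frame [ -20.  -163.4] [-0.26  0.55  0.63  1.92 -0.43  0.81  0.73] [-1.   0.7 -0.4]
```

>>> jog_arm:
  commands: [4,0,0,0,4,0,0,0,4,0,0,0,4,0,0,0,4,0,0,0,4,0,0,0,4,0,0,0,4,0,0,0,4,0,0,0,4,0,0,0,4,0,0,0,4,0,0,0,4,0,0,0,4,0,0,0,4,0,0,0,4,0,0,0,4,0,0,0]

```text
time: 13.7
tcp_pos: [0.5354, -0.0968, 0.065]
tcp_rot: [-0.0, 0.661, 0.75, 0.0]
wrist_force: [0.1, 0.3, -0.0]
grip_width: 0.0001
grasp_force: 0.0
```

Run:
```python
from plan import *
st()
c=env.camera("wrist")
X=cloud(c,copper(c)); 
i=(X[:,2]>.030)&(X[:,2]<.0365)&(X[:,0]>.57)&(X[:,0]<.66)&(X[:,1]>-.03)&(X[:,1]<.2); X=X[i]
p=1000*(X[:,:2]-Q[:2])@R2(Q[2]); p=p[abs(p[:,0]-80)<15]
for a in range(-30,180,30):
    m=(p[:,1]>a)&(p[:,1]<a+30)
    if m.sum()>20: print(a,m.sum(),np.percentile(p[m,0],[2,50,98]).round(1))
```

```text
13.7 [ 0.5354 -0.0968  0.065 ] 1.698 pipe frame [-20.  -95.6] [-0.4   0.51  0.63  1.98 -0.42  0.79  0.61] [ 0.1  0.3 -0. ]
-30 2639 [72.3 77.6 85.7]
0 1750 [72.2 77.6 85.9]
```

>>> jog_arm:
  commands: [4,0,0,0,4,0,0,0,4,0,0,0,4,0,0,0,4,0,0,0,4,0,0,0,1,2,0,0,0,4,0,0,0,4,0,0,0,4,0,0,0,4,0,0,0,4,0,0,0,4,0,0,0,4,0,0,0,4,0,0,0,4,0,0]

```text
time: 15.08
tcp_pos: [0.5704, -0.0676, 0.065]
tcp_rot: [-0.0, 0.661, 0.75, 0.0]
wrist_force: [0.8, -0.5, 1.2]
grip_width: 0.0002
grasp_force: 0.0
```

```bash
python3 -c "
from plan import *
st()"
```

```text
15.08 [ 0.5704 -0.0676  0.065 ] 1.698 pipe frame [ 18.5 -71.1] [-0.43  0.56  0.62  1.9  -0.43  0.82  0.55] [ 0.8 -0.5  1.2]
```

>>> jog_arm:
  commands: [1,4,0,0,0,4,0,0,0,4,0,0,0,4,0,0,0,4,0,0,0,4,0,0,0,4,0,0,0,4,0,0,0,4,0,0,0,4,0,0,0,4,0,0,0,4,0,0,0,4,0,0,0,4,0,0,0,3,0,0,2,1,0,0,4,0,0,0,4,0,0,0,4,0,0,0,4,0,0,0]

```text
time: 16.75
tcp_pos: [0.6268, -0.0404, 0.0649]
tcp_rot: [-0.0, 0.661, 0.751, 0.0]
wrist_force: [0.7, 0.1, -0.2]
grip_width: -0.0003
grasp_force: 0.0
```

```bash
python3 -c "
from plan import *
st()"
```

```text
16.75 [ 0.6268 -0.0404  0.0649] 1.698 pipe frame [ 77.9 -51.3] [-0.44  0.63  0.6   1.77 -0.45  0.88  0.5 ] [ 0.7  0.1 -0.2]
```

>>> jog_arm:
  commands: [4,1,0,0,4,0,0,0,4,0,0,0,4,0,0,0,4,0,0,0,4,0,0,0,4,0,0,0,4,0,0,0,4,0,0,0,4,0,0,0,4,0,0,0,4,0,0,0,4,0,0,0,4,0,0,0,4,0,0,0,4,0,0,0,4,0,0,0,4,0,0,0,4,0,0,0,4,0,0,0]

```text
time: 18.42
tcp_pos: [0.6179, 0.0387, 0.065]
tcp_rot: [-0.0, 0.661, 0.75, 0.0]
wrist_force: [-0.4, 0.3, -0.3]
grip_width: -0.0005
grasp_force: 0.0
```

Run:
```python
from plan import *
st()
c=env.camera("wrist"); save(c,"w5.png")
```

```text
18.42 [0.6179 0.0387 0.065 ] 1.698 pipe frame [79.1 28.3] [-0.57  0.62  0.61  1.79 -0.45  0.87  0.37] [-0.4  0.3 -0.3]
```

View pics/w5.png

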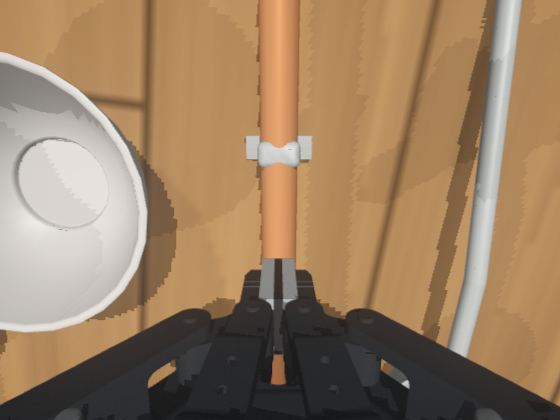

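The fingertips at (278,265) are still centred on the pipe at column 279, clear of the bowl edge at (147,210) and the ladle at (490,150). Continuing.

>>> jog_arm:
  commands: [4,0,0,0,4,0,0,0,4,0,0,0,4,0,0,0,4,0,0,0,4,0,0,0,4,0,0,0,4,0,0,0,4,0,0,0,4,0,0,0,4,0,0,0,4,0,0,0,4,0,0,0,4,0,0,0,4,0,0,0,4,0,0,0,4,0,0,0,4,0,0,0,4,0,0,0,4,0,0,0]

```text
time: 20.13
tcp_pos: [0.6078, 0.118, 0.065]
tcp_rot: [-0.0, 0.661, 0.751, 0.0]
wrist_force: [0.1, -0.6, -0.4]
grip_width: -0.0002
grasp_force: 0.0
```

```bash
python3 -c "
from plan import *
st()"
```

```text
20.13 [0.6078 0.118  0.065 ] 1.698 pipe frame [ 79.3 108.3] [-0.7   0.62  0.61  1.79 -0.45  0.87  0.24] [ 0.1 -0.6 -0.4]
```

>>> jog_arm:
  commands: [4,0,0,0,4,0,0,0,4,0,0,0,4,0,0,0,4,0,0,0,4,0,0,0,4,0,0,0,4,0,0,0,4,0,0,0,4,0,0,0,4,0,0,0,4,0,0,0,4,0,0,0,4,0,0,0,4,0,0,0,4,0,0,0,0,0,0,0,0,0,0,0]

```text
time: 21.63
tcp_pos: [0.5996, 0.1815, 0.065]
tcp_rot: [-0.0, 0.661, 0.751, 0.0]
wrist_force: [-0.4, -0.2, -0.4]
grip_width: 0.0004
grasp_force: 0.0
```

```bash
python3 -c "
from plan import *
st()"
```

```text
21.63 [0.5996 0.1815 0.065 ] 1.698 pipe frame [ 79.3 172.2] [-0.8   0.63  0.6   1.77 -0.45  0.88  0.14] [-0.4 -0.2 -0.4]
```

>>> jog_arm:
  commands: [0,0,-15,0,0,0,-30,0,0,0,-35,0,0,0,-35,0,0,0,-35,0,0,0,-20,0,0,0,0,0,0,0,0,0,0,0,0,0]

```text
time: 22.38
tcp_pos: [0.599, 0.1808, 0.234]
tcp_rot: [-0.001, 0.661, 0.75, -0.001]
wrist_force: [-0.1, -0.6, -0.8]
grip_width: -0.0
grasp_force: 0.0
```

Run:
```python
from plan import *
from hang import *
st()
for n in ("top","scene"):
    c=env.camera(n); save(c,n+"9.png")
    try: hang(c)
    except Exception as e: print(e)
    for k in ["bowl_a","spoon","salt_jar","ladle"]:
        for r in env.cut_out(n,k)[:2]:
            Y=cloud(c,r["pixels"]); Y=Y[Y[:,2]>.004]
            print(k,round(r["p"],2),np.percentile(Y,2,axis=0).round(3),np.percentile(Y,98,axis=0).round(3))
```

```text
22.38 [0.599  0.1808 0.234 ] 1.697 pipe frame [ 78.5 171.7] [-0.88  0.45  0.71  1.63 -0.31  1.18  0.03] [-0.1 -0.6 -0.8]
handle n 190 angle 1.5622593 mean [ 0.60103961 -0.24294484  0.06796879]
bowl_a 0.94 [0.325 0.101 0.005] [0.432 0.206 0.052]
bowl_a 0.61 [0.448 0.004 0.005] [0.553 0.11  0.052]
spoon 0.76 [ 0.412 -0.207  0.004] [ 0.456 -0.018  0.022]
salt_jar 0.8 [ 0.643 -0.162  0.018] [ 0.69  -0.115  0.089]
salt_jar 0.23 [ 0.412 -0.208  0.004] [ 0.456 -0.018  0.022]
ladle 0.9 [ 0.693 -0.081  0.004] [0.756 0.179 0.036]
handle n 174 angle 1.5880098 mean [ 0.60454571 -0.24289143  0.06785673]
bowl_a 0.9 [0.447 0.003 0.005] [0.556 0.11  0.052]
bowl_a 0.87 [0.323 0.099 0.005] [0.434 0.205 0.052]
spoon 0.68 [ 0.411 -0.208  0.005] [ 0.458 -0.02   0.022]
salt_jar 0.68 [ 0.65  -0.163  0.012] [ 0.698 -0.115  0.088]
ladle 0.84 [ 0.689 -0.083  0.004] [0.756 0.174 0.036]
```

View pics/scene9.png

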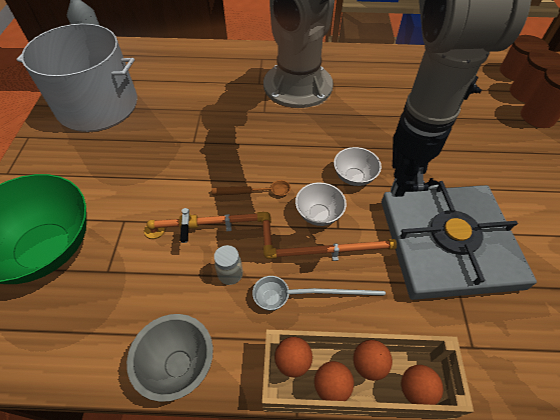

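The final scene view shows the handle square across the pipe at (184,225), everything else where it was, and the gripper high and clear. Handing in.

```bash
python3 -c "
from plant import env
print(env.sign_off())"
```

```text
the job is handed in; nothing more can be done
None
```

The job is handed in: the valve is pushed shut to its stop, the pipe was followed from just after the valve to just before the burner with the fingertips about 11 mm above it and no contact felt, the gripper ended clear, and the other things measured where they were before.

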